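# Shut and lock the inspection cover of a gearmotor drive

### The job

Push the grey inspection cover of the blue gearmotor drive fully shut with the fingertips. Then set a fingertip in the slot of the orange quarter-turn fastener and turn it clockwise (seen from above) all the way to its stop, so that the cover is locked shut, and take the hand away. Only push: do not pinch the fastener, do not swing the cover further open, and leave the wrench, oiler, grease jar and bolt bin where they are.

Things in the scene. Friction and masses are not known exactly. Their poses are not given: they have to be found in the camera images.
- drive: Blue drive unit, bolted down. Origin on the table under the centre of its inspection housing; x points from the cover's free edge to its hinge, z up. Skid plate 12 mm high, x -130 to 270, y -210 to 210 mm. Housing: open blue box 200 (x) by 250 (y) mm, rim 102 mm high. Beyond it, x = 135 to 245 mm, gearbox and motor, up to 122 mm high.
- lid (a joint): Angle of the grey cover, rad: 0 = shut, grows as its free edge rises; starts at 0.25 to 0.6. A stiff friction hinge holds it anywhere; 2 to 8 N near the free edge pushes it down. Hinge line along the drive's y at x = 104, z = 102 mm of the drive. Cover 6 mm thick, 258 mm wide, reaching 206 mm from the hinge; shut, its upper face is 108 mm above the table.
- press (a point): Yellow spot, 28 mm across, on the cover's upper face: a good place to push it shut. 180 mm from the hinge line, at y = -100 mm in the drive's frame (the corner at the free edge). It moves with the cover.
- cam (a joint): Angle of the fastener, rad, growing clockwise seen from above: 0 = unlocked, slot along the drive's x; pi/2 = locked, slot along the drive's y, at a hard stop. Starts at 0 to 0.45. Friction of 0.15 N m (5 N at 30 mm from the axis) keeps it where it is left. Its tongue goes under a keeper in the housing: turn it only with the cover fully shut.
- cam_axis (a point): Point on the fastener's axis, on the slot's floor; with the cover shut at x = -36, y = 0, z = 112 mm of the drive. The fastener is a black disc, 100 mm across, with two orange half-moon cheeks; the straight slot between them is 36 mm wide, 88 mm long, 14 mm deep, open at its ends. Cheek tops are 126 mm above the table with the cover shut.
- wrench: Loose steel wrench, 150 mm long, lying on the skid on the drive's -y side of the housing (leave alone). Origin at its underside.
- oiler: Loose yellow oiler bottle, 48 mm across, 95 mm high, standing on the skid on the drive's +y side of the housing (leave alone). Origin at the centre of its underside.
- bin: Loose blue bin of bolts, 150 x 100 x 55 mm, on the table beside the drive (leave alone). Origin at the centre of its underside.
- grease: Loose white grease jar, 72 mm across, 75 mm high, on the table beside the drive (leave alone). Origin at the centre of its underside.
- slot_end (a point): Point on the slot's floor and centre line, 30 mm from the fastener's axis, at the end with a small white line: a good place for a fingertip. It turns with the fastener: unlocked on the free-edge side (drive's -x, red dot), locked on the drive's +y side (green dot).
- lock_mark (a point): Green dot (locked) on the fixed dark collar on the cover round the fastener; a red dot towards the free edge marks unlocked. Collar inner radius 54, outer 62 mm, its top 124 mm above the table with the cover shut.

How it is judged:
By the outcome, as a careful person would: the job done as asked, in the order asked, and still so for the second after the job is handed in, with the robot touching nothing.
It also fails if it takes over 54 s, if anything falls off the work surface, if the arm or the gripper's body presses on something with over 40 N, if the wrist force passes 120 N, or if a joint passes its speed limit or range.

### The arm

A 6-joint arm with a two-finger parallel gripper is mounted at the origin on the work surface. World frame = base frame: x ahead of the robot, y to its left, z up, the work surface at z = 0. Lengths are in m, angles in rad, forces in N, time in s.
With the tool pointing down it reaches from about 0.325 to 0.9 m from the base axis. Payload 3.5 kg.
Tool frame: the origin (TCP) lies at the very end of the fingers, on their centre line; the grasp point (between the pads) lies 19 mm behind it; z points along the fingers, y is the line along which they close (so a half turn about z gives the same grasp; the last joint's range is limited). The gripper opens to 85 mm and grips with 20 to 120 N. Pads are 22 mm wide; open, the fingers measure 114 mm over their backs; the gripper's body (76 mm by 85 mm) begins 54 mm behind the grasp point. The pads swing forward as they close: fully open they stand 13 mm farther back than shut.
Start: joints at [-0.103, 0.276, -0.026, 1.268, 0, 1.467], TCP at [0.625, -0, 0.231] pointing down, gripper open.
Joint ranges: [-3.12, 3.12], [-0.85, 1.88], [-1.08, 1.24], [-1.95, 2.15], [-1.57, 1.53], [-3.14, 3.14]. Speed limits (rad/s): [2.57, 2.57, 3.14, 3.14, 3.14, 3.14].

### API

Orientations are given as a rotation vector (axis times angle).
In Python, from rig import bot gives the robot as it stands. The module is installed in compiled form; this text tells all that it offers.
- The arm moves only by the tool play_rows, never from a script. Its arguments are lists of equal length, an entry for each row: "delta_rot": the turn, a rotation vector about the tool's x, y, z in rad, a list of three; "offset": the shift along the tool's x, y, z in m, a list of three; "jaw": the closure, from 0 (fully open) to 1 (shut). A call has 1 to 10 rows; each row is the pose to reach, as a shift and turn from the pose commanded when the call began, along the tool's axes at that moment; what a row does not reach only later rows make up. A row lasts 1/12 s, in which the tool goes at most 41.7 mm and 7.16 degrees, less where a joint would pass 70% of its speed; a pose out of reach is approached as far as the arm can. A call with a gripper value outside its range is refused whole. The fingers move at their own pace and stop on an object; the grip force is fixed at half the most. Time passes only in rows, so rows that repeat a pose let the fingers close. It gives the time, the measured TCP pose, the force, the opening and the grip force at its end, in the units of the state.
- bot.get_state(): the state, without advancing time (a new reading comes with each control period).
- bot.get_image(name): name is "scene" or "side" or "wrist"; returns a dict with "frame" (420x560x3 uint8, red, green, blue), "range_z" (420x560 float32, m along the optical axis (not along the pixel's ray), 0 where there is no reading), "fx", "fy", "cx", "cy" (pixels), "dist" ([k1, k2, p1, p2, k3] as OpenCV has them; the pictures are not rectified), "view" (4x4, takes a point from world to camera coordinates); the wrist camera has in their place "T_tool_cam" (4x4, takes a point from camera to tool coordinates, whose origin is the TCP and whose axes are the flange's). Camera axes: x right, y up, looking along -z (the intrinsics and any distortion apply to the point x, -y, -z); pixel columns grow to the right and rows downward; lengths in m; the calibration is good to about 2 mm. A picture is of the moment at which its call begins: read the wrist's pose just before it.
- bot.hand_in(): hands the job in; it is judged then, once.
Trained networks look in a picture, given as the dict that the camera call returned (one of the last four; its "shot" number tells which), for a name from the list of things; names that differ only in an ending like _2 or _b are one class to them, and where a whole thing is asked for, a point or a joint stands for the part that bears it (a point fixed in the world has none). Each returns a list of dicts, best first, with "score" (0 to 1); they miss things now and then, are a little off and sometimes report something else, mostly with a low value. They report only what shows in the picture. A call takes as long as a camera call.
- bot.masks_of(picture, name): "mask" (420x560 bool, what is visible of it) and "extent" ([left, top, width, height] in pixels, round what is visible of it).
The state is a dict: "time": time; "q": joint angles; "joint_vel": joint speeds; "joint_efforts": joint torques, N m; "tcp_pos": TCP position; "tcp_rot": TCP orientation; "ft_force": force on the tool from outside, world axes, zero at the start; "moment": the same for the moment, N m; "gripper_width": opening from 0.0 (shut) to 1.0 (fully open); "finger_force": force on a finger pad.
Only numpy, scipy, OpenCV 4.12 (cv2) and the standard library are available. Lean on these libraries where they do the work, as an engineer would, in place of code of your own. Each camera call takes 0.05 s, during which the arm holds its last target. There are 200 camera calls.

## Working session

There is one attempt and no reset: what is moved stays moved. The work goes in short steps, Python scripts to look and compute and a tool call to move; the robot and the scene stay as the last step left them, time stands still between calls to the robot, and variables do not carry over. Pictures are saved under pics/ and viewed, at most 10 in all, crops included, and the job is handed in when it is done.

Besides the shell and the picture viewer there is one more tool, called as name(argument=value, ...), one argument or row to a line, values as JSON. play_rows: Moves the arm, as the interface text tells. Its arguments: {"type":"object","properties":{"delta_rot":{"type":"array"},"offset":{"type":"array"},"jaw":{"type":"array"}},"required":["delta_rot","offset","jaw"]}

```bash
mkdir -p pics; cat > h.py <<'E'
import numpy as np, cv2
from scipy.spatial.transform import Rotation as R
from rig import bot
def snap(n):
    s=bot.get_state(); im=bot.get_image(n)
    if 'view' in im: T=np.linalg.inv(np.array(im['view']))
    else:
        W=np.eye(4); W[:3,:3]=R.from_rotvec(s['tcp_rot']).as_matrix(); W[:3,3]=s['tcp_pos']
        T=W@np.array(im['T_tool_cam'])
    return im,T
def pts(im,T,uv,z=None):
    uv=np.asarray(uv,float).reshape(-1,2)
    K=np.array([[im['fx'],0,im['cx']],[0,im['fy'],im['cy']],[0,0,1]])
    n=cv2.undistortPoints(uv[:,None],K,np.array(im['dist']))[:,0]
    d=im['range_z'][uv[:,1].round().astype(int),uv[:,0].round().astype(int)]
    P=np.c_[n[:,0]*d,-n[:,1]*d,-d]
    P=P[d>0]
    return P@T[:3,:3].T+T[:3,3]
def save(im,f): cv2.imwrite('pics/'+f,im['frame'][:,:,::-1])
E
python3 - <<'E'
from h import *
s=bot.get_state(); print({k:np.round(v,3) for k,v in s.items()})
ims=[]
for n in ['scene','side','wrist']:
    im,T=snap(n); ims.append(im['frame'])
    save(im,n+'0.png')
    for t in ['drive','lid','press','cam','cam_axis','slot_end','lock_mark','wrench','oiler','bin','grease']:
        r=bot.masks_of(im,t)
        if not r: print(n,t,'none');continue
        r=r[0]; v,u=np.nonzero(r['mask']); P=pts(im,T,np.c_[u,v])
        print(n,t,round(r['score'],2),r['extent'],len(P),np.median(P,0).round(4) if len(P) else '', np.ptp(np.percentile(P,[2,98],axis=0),axis=0).round(3) if len(P) else '')
E
```

```text
{'time': np.float64(0.0), 'q': array([-0.103,  0.277, -0.028,  1.268, -0.   ,  1.467]), 'joint_vel': array([ 0.   , -0.   ,  0.001,  0.   ,  0.001,  0.001]), 'joint_efforts': array([-1.0000e-03, -4.4551e+01,  2.9520e+01,  1.6000e-02, -0.0000e+00,
       -0.0000e+00]), 'tcp_pos': array([0.624, 0.   , 0.23 ]), 'tcp_rot': array([-2.22e+00, -2.22e+00,  2.00e-03]), 'ft_force': array([-0.271,  0.388,  0.703]), 'moment': array([-0.016,  0.024, -0.014]), 'finger_force': np.float64(0.0), 'gripper_width': np.float64(1.001)}
scene drive 0.61 [192.9, 185.6, 156.1, 150.8] 17867 [ 0.743  -0.047   0.1021] [0.347 0.406 0.2  ]
scene lid none
scene press 0.59 [215.0, 186.6, 97.7, 83.0] 6525 [ 0.6597 -0.0598  0.1556] [0.186 0.249 0.106]
scene cam 0.85 [241.7, 194.9, 36.5, 33.0] 949 [ 0.6256 -0.0587  0.1859] [0.079 0.088 0.054]
scene cam_axis 0.63 [241.8, 192.4, 37.0, 39.2] 1033 [ 0.6263 -0.0587  0.1858] [0.09  0.088 0.055]
scene slot_end 0.97 [244.5, 194.8, 31.2, 34.7] 926 [ 0.6255 -0.0584  0.1865] [0.08  0.083 0.052]
scene lock_mark 0.89 [210.9, 189.8, 102.3, 79.4] 6655 [ 0.6596 -0.0582  0.1549] [0.18
[... 1465 characters left out ...]
9.9, 298.4] 63365 [ 0.6243 -0.0013  0.1764] [0.176 0.212 0.108]
wrist press 0.78 [112.0, 99.5, 293.2, 298.3] 63315 [ 0.6242 -0.0013  0.1764] [0.176 0.212 0.108]
wrist cam 0.96 [201.6, 248.3, 137.0, 136.3] 13394 [ 0.6183 -0.0592  0.191 ] [0.078 0.082 0.051]
wrist cam_axis 0.73 [199.8, 246.9, 136.3, 137.8] 13448 [ 0.6186 -0.0592  0.1909] [0.079 0.082 0.052]
wrist slot_end 0.94 [198.0, 246.7, 142.6, 137.3] 13284 [ 0.6182 -0.0593  0.191 ] [0.078 0.082 0.051]
wrist lock_mark 0.94 [105.3, 95.3, 301.5, 302.4] 63151 [ 0.6243 -0.0014  0.1764] [0.176 0.211 0.107]
wrist wrench none
wrist oiler 0.8 [200.6, 37.9, 57.5, 62.9] 2690 [0.5863 0.1089 0.0799] [0.042 0.042 0.074]
wrist bin none
wrist grease none
```

```bash
cat > fit.py <<'E'
from h import *
def lidfit(n,names):
    im,T=snap(n)
    r=bot.masks_of(im,names)[0]; v,u=np.nonzero(cv2.erode(r['mask'].astype(np.uint8),np.ones((3,3)))); P=pts(im,T,np.c_[u,v])
    P=P[P[:,2]>.09]
    Q=P
    rng=np.random.default_rng(0); best=None;bi=0
    for _ in range(300):
        a=Q[rng.choice(len(Q),3,False)]; m=np.cross(a[1]-a[0],a[2]-a[0]); m/=np.linalg.norm(m)+1e-12
        I=abs((Q-a[0])@m)<.003
        if I.sum()>bi: bi=I.sum();best=I
    Q=Q[best]; c=Q.mean(0); m=np.linalg.svd(Q-c,full_matrices=False)[2][2]; m*=np.sign(m[2])
    h=-np.cross(m,[0,0,1]); h/=np.linalg.norm(h); 
    if h[1]<0:h=-h
    s=np.cross(h,m)  # toward hinge
    a=(Q-c)@h; b=(Q-c)@s
    print(n,'lid ang',np.arccos(m[2]),'yaw',np.arctan2(-h[0],h[1]),'y ext',np.percentile(a,[.3,99.7]),'x ext',np.percentile(b,[.3,99.7]))
    lo,hi=np.percentile(a,[.3,99.7]); bl,bh=np.percentile(b,[.3,99.7])
    E=c+(lo+hi)/2*h+bl*s
    H=c+(lo+hi)/2*h+bh*s
    print(' free edge mid',E,'hinge mid',H)
    r=bot.masks_of(im,'cam')[0]; v,u=np.nonzero(r['mask']); C=pts(im,T,np.c_[u,v]); d=(C-c)@m
    C=C[(d>.014)&(d<.021)]; print(' cheeks',len(C),C.mean(0), 'above',np.median((C-c)@m))
    return im,T
if __name__=='__main__':
    for n,k in [('scene','lock_mark'),('side','press'),('wrist','lid')]:
        im,T=lidfit(n,k)
E
python3 fit.py
```

```text
scene lid ang 0.5363964811932146 yaw 0.17016796074745819 y ext [-0.1223263   0.12641447] x ext [-0.11611803  0.08887428]
 free edge mid [ 0.56655323 -0.06920777  0.20877634] hinge mid [ 0.74021056 -0.03936828  0.10401668]
 cheeks 343 [ 0.62799757 -0.05650382  0.19165674] above 0.01715354878299597
side lid ang 0.528949062718676 yaw 0.17586094665442537 y ext [-0.15900548  0.09584399] x ext [-0.09956439  0.10770879]
 free edge mid [ 0.55984444 -0.06789434  0.21172683] hinge mid [ 0.7360312  -0.03658655  0.10713133]Traceback (most recent call last):
  File "fit.py", line 27, in <module>
    im,T=lidfit(n,k)
         ~~~~~~^^^^^
  File "fit.py", line 22, in lidfit
    r=bot.masks_of(im,'cam')[0]; v,u=np.nonzero(r['mask']); C=pts(im,T,np.c_[u,v]); d=(C-c)@m
      ~~~~~~~~~~~~~~~~~~~~~~^^^
IndexError: list index out of range
```

View pics/wrist0.png

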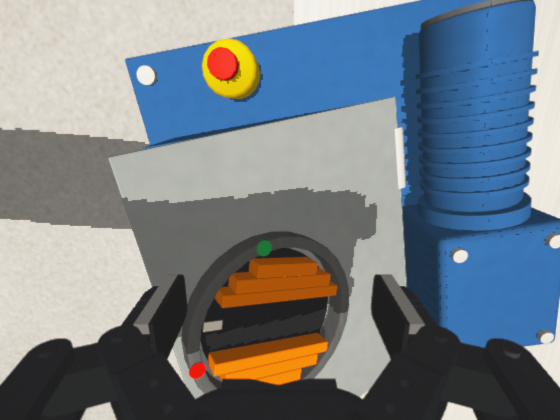

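View pics/scene0.png

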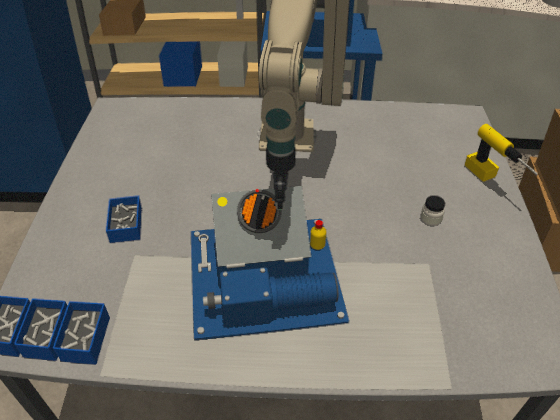

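The wrist view shows the cover tilted, with the slot mark at (212,326), the green dot at (264,248) and the red dot at (197,370). The scene view shows the yellow spot at (222,201). From the fit, the lid is at about 0.53 rad, the drive yaw is 0.173, and the origin is near (0.633,-0.056). The next move takes the shut fingers over the press spot.

play_rows(
  delta_rot=[
    [0,0,0],
    [0,0,-0.03],
    [0,0,-0.06],
    [0,0,-0.09],
    [0,0,-0.12],
    [0,0,-0.15],
    [0,0,-0.173],
    [0,0,-0.173],
    [0,0,-0.173],
    [0,0,-0.173],
  ],
  offset=[
    [0,0,-0.02],
    [-0.02,-0.003,-0.03],
    [-0.045,-0.008,-0.03],
    [-0.075,-0.013,-0.03],
    [-0.105,-0.018,-0.03],
    [-0.135,-0.022,-0.03],
    [-0.155,-0.026,-0.03],
    [-0.163,-0.027,-0.03],
    [-0.163,-0.027,-0.03],
    [-0.163,-0.027,-0.03],
  ],
  jaw=[1,1,1,1,1,1,1,1,1,1],
)

```text
time: 2.93
tcp_pos: [0.598, -0.1627, 0.2613]
tcp_rot: [-2.022, -2.404, -0.001]
ft_force: [0.5, 1.0, 0.5]
gripper_width: -0.002
finger_force: 0.0
```

```bash
python3 - <<'E'
from h import *
s=bot.get_state(); print({k:np.round(s[k],3) for k in ['time','q','tcp_pos','tcp_rot','gripper_width','ft_force']})
im,T=snap('scene'); f=im['frame'][170:350,150:370,::-1]
P=cv2.resize(f,None,fx=3,fy=3)
cv2.imwrite('pics/s1.png',P)
hsv=cv2.cvtColor(im['frame'],cv2.COLOR_RGB2HSV); m=cv2.inRange(hsv,(24,150,120),(35,255,255)); 
n,l,st,c=cv2.connectedComponentsWithStats(m)
for i in range(1,n):
    if st[i,4]>15:
        v,u=np.nonzero(l==i); p=pts(im,T,np.c_[u,v]); print(c[i],st[i,4],np.median(p,0) if len(p) else '')
E
```

```text
{'time': np.float64(2.933), 'q': array([-3.700e-01,  2.540e-01,  7.000e-03,  1.325e+00,  1.000e-03,
        1.028e+00]), 'tcp_pos': array([ 0.598, -0.163,  0.261]), 'tcp_rot': array([-2.022e+00, -2.404e+00, -1.000e-03]), 'gripper_width': np.float64(-0.002), 'ft_force': array([0.52 , 1.045, 0.489])}
[494.51662404 136.67263427] 391 [0.21680119 0.72274366 0.18006747]
[485.17557252 165.17175573] 262 [0.21505835 0.72755456 0.04810447]
[222.         201.11940299] 67 [ 0.60051913 -0.16414933  0.19806253]
[318.10526316 235.54210526] 190 [0.60008014 0.11183027 0.07192469]
```

View pics/s1.png

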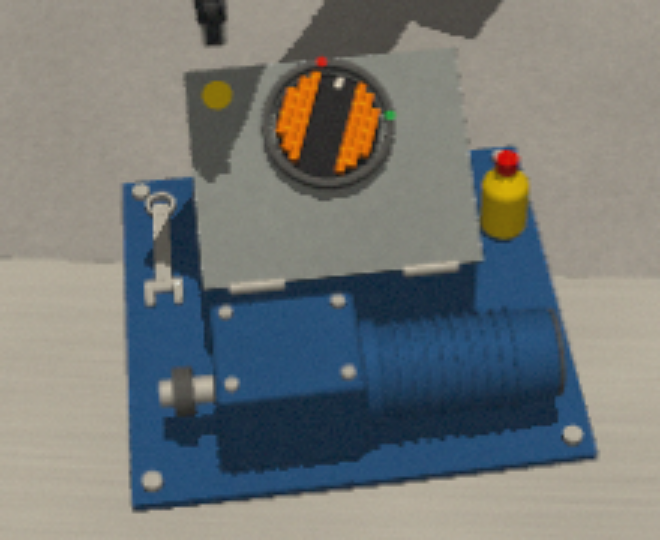

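The crop shows the fingertip above and behind the yellow spot at crop (217,95). The spot measures (0.6005,-0.164,0.198), as the model predicts. Next I push down along the arc.

play_rows(
  delta_rot=[
    [0,0,0],
    [0,0,0],
    [0,0,0],
    [0,0,0],
    [0,0,0],
    [0,0,0],
    [0,0,0],
    [0,0,0],
    [0,0,0],
    [0,0,0],
  ],
  offset=[
    [0,0,0.02],
    [0,0,0.04],
    [0,0,0.048],
    [0,0,0.055],
    [0,-0.001,0.062],
    [0,-0.004,0.069],
    [0,-0.007,0.076],
    [0,-0.01,0.083],
    [0,-0.012,0.09],
    [0,-0.012,0.09],
  ],
  jaw=[1,1,1,1,1,1,1,1,1,1],
)

```text
time: 3.82
tcp_pos: [0.5851, -0.1652, 0.1697]
tcp_rot: [-2.021, -2.404, 0.002]
ft_force: [0.9, -0.5, -0.8]
gripper_width: 0.003
finger_force: 0.0
```

play_rows(
  delta_rot=[
    [0,0,0],
    [0,0,0],
    [0,0,0],
    [0,0,0],
    [0,0,0],
    [0,0,0],
    [0,0,0],
    [0,0,0],
    [0,0,0],
    [0,0,0],
  ],
  offset=[
    [0,-0.002,0.007],
    [0,-0.005,0.014],
    [0,-0.007,0.021],
    [0,-0.009,0.028],
    [0,-0.01,0.035],
    [0,-0.011,0.042],
    [0,-0.012,0.048],
    [0,-0.013,0.053],
    [0,-0.013,0.057],
    [0,-0.013,0.059],
  ],
  jaw=[1,1,1,1,1,1,1,1,1,1],
)

```text
time: 4.65
tcp_pos: [0.5725, -0.1672, 0.1113]
tcp_rot: [-2.02, -2.404, 0.002]
ft_force: [-0.4, -1.1, 1.7]
gripper_width: 0.006
finger_force: 0.9
```

play_rows(
  delta_rot=[
    [0,0,0],
    [0,0,0],
    [0,0,0],
    [0,0,0],
    [0,0,0],
    [0,0,0],
  ],
  offset=[
    [0,0,0.001],
    [0,0,0.002],
    [0,0,0.003],
    [0,0,0.004],
    [0,0,0.005],
    [0,0,0.005],
  ],
  jaw=[1,1,1,1,1,1],
)

```text
time: 5.15
tcp_pos: [0.5727, -0.1671, 0.108]
tcp_rot: [-2.021, -2.404, 0.001]
ft_force: [-3.2, 0.6, 6.0]
gripper_width: -0.0
finger_force: 3.2
```

play_rows(
  delta_rot=[
    [0,0,0],
    [0,0,0],
    [0,0,0],
    [0,0,0],
    [0,0,0],
    [0,0,0],
  ],
  offset=[
    [0,0,0.001],
    [0,0,0.002],
    [0,0,0.003],
    [0,0,0.004],
    [0,0,0.004],
    [0,0,0.004],
  ],
  jaw=[1,1,1,1,1,1],
)

```text
time: 5.65
tcp_pos: [0.5728, -0.1671, 0.1078]
tcp_rot: [2.021, 2.405, -0.001]
ft_force: [-9.2, 3.1, 25.1]
gripper_width: 0.003
finger_force: 12.4
```

play_rows(
  delta_rot=[
    [0,0,0],
    [0,0,0],
    [0,0,0],
    [0,0,0],
    [0,0,0],
    [0,0,0],
    [0,0,0],
    [0,0,0],
  ],
  offset=[
    [0,0,-0.01],
    [0,0,-0.03],
    [0,0,-0.06],
    [0,0.01,-0.09],
    [0.01,0.02,-0.12],
    [0.01,0.03,-0.135],
    [0.01,0.03,-0.135],
    [0.01,0.03,-0.135],
  ],
  jaw=[1,1,1,1,1,1,1,1],
)

```text
time: 6.32
tcp_pos: [0.6021, -0.1522, 0.239]
tcp_rot: [2.019, 2.404, 0.001]
ft_force: [0.1, -0.1, -0.6]
gripper_width: -0.003
finger_force: 0.0
```

```bash
cat > look.py <<'E'
from h import *
import sys
s=bot.get_state(); print({k:np.round(s[k],4) for k in ['time','q','tcp_pos','tcp_rot','ft_force']})
im,T=snap('wrist'); save(im,sys.argv[1])
hsv=cv2.cvtColor(im['frame'],cv2.COLOR_RGB2HSV)
Rm=T[:3,:3]
def on(uv,z):  # ray to plane z
    K=np.array([[im['fx'],0,im['cx']],[0,im['fy'],im['cy']],[0,0,1]])
    n=cv2.undistortPoints(np.array(uv,float).reshape(-1,1,2),K,np.array(im['dist']))[:,0]
    d=np.c_[n[:,0],-n[:,1],-np.ones(len(n))]@Rm.T
    return T[:3,3]+d*((z-T[2,3])/d[:,2])[:,None]
for nm,lo,hi,z in [('green',(50,120,50),(85,255,255),.124),('red',(0,190,120),(4,255,255),.124),('orange',(8,190,90),(19,255,255),.126),('white',(0,0,130),(179,60,255),.112)]:
    m=cv2.inRange(hsv,lo,hi); n,l,st,c=cv2.connectedComponentsWithStats(m)
    for i in range(1,n):
        if st[i,4]>(1500 if nm=='orange' else 60) and st[i,4]<20000:
            v,u=np.nonzero(l==i); p=pts(im,T,np.c_[u,v])
            print(nm,c[i].round(1),st[i,4],'depth',np.median(p,0).round(4) if len(p) else '','plane',on(c[i],z).round(4))
for k in ['lid','lock_mark']:
    for r in bot.masks_of(im,k)[:1]:
        v,u=np.nonzero(r['mask']); P=pts(im,T,np.c_[u,v]); 
        o=np.array([.6326,-.0564]); e=np.array([np.cos(.173),np.sin(.173)])
        x=(P[:,:2]-o)@e; I=(P[:,2]<.115)&(P[:,2]>.1); 
        A=np.c_[x[I],np.ones(I.sum())]; print(k,'slope,z',np.linalg.lstsq(A,P[I,2],rcond=None)[0], I.sum())
E
python3 look.py w1.png
```

```text
{'time': np.float64(6.3167), 'q': array([-3.5180e-01,  2.6420e-01, -2.6100e-02,  1.2784e+00,  3.0000e-04,
        1.0453e+00]), 'tcp_pos': array([ 0.6021, -0.1522,  0.239 ]), 'tcp_rot': array([2.0192e+00, 2.4043e+00, 1.5000e-03]), 'ft_force': array([ 0.0839, -0.0826, -0.6312])}
green [290.5   7. ] 186 depth [ 0.5853 -0.0074  0.1247] plane [[ 0.5852 -0.0072  0.124 ]]
red [212.7  95.7] 135 depth [ 0.5386 -0.0738  0.1248] plane [[ 0.5384 -0.0738  0.124 ]]
orange [303.2  54.9] 3821 depth [ 0.6    -0.0356  0.1258] plane [[ 0.5996 -0.0353  0.126 ]]
orange [275.4 132.3] 3039 depth [ 0.5887 -0.0917  0.1258] plane [[ 0.5891 -0.0919  0.126 ]]
white [142.9  32.3] 7608 depth [ 4.43e-01 -2.32e-02 -1.00e-04] plane [[ 0.4807 -0.039   0.112 ]]
white [223.3  22.1] 2080 depth [ 0.534  -0.0182  0.1078] plane [[ 0.5383 -0.0221  0.112 ]]
white [314.7  29.4] 180 depth [ 0.6071 -0.0133  0.1078] plane [[ 0.6053 -0.0152  0.112 ]]
white [232.2  73.9] 344 depth [ 0.5482 -0.0559  0.1087] plane [[ 0.5492 -0.0557  0.112 ]]
white [347.5 119. ] 190 depth [ 0.646  -0.0733  0.1079] plane [[ 0.6443 -0.0729  0.112 ]]
w
[... 308 characters left out ...]
0.1401  0.1216] plane [[ 0.8049 -0.1427  0.112 ]]
white [503.1 243.3] 63 depth [ 0.8375 -0.1657  0.0756] plane [[ 0.8091 -0.1543  0.112 ]]
white [264.5 248.7] 542 depth [ 0.5982 -0.2387  0.0193] plane [[ 0.5967 -0.1967  0.112 ]]
white [330.2 251.3] 393 depth [ 0.6805 -0.2299  0.0194] plane [[ 0.6564 -0.189   0.112 ]]
white [225.8 260.1] 159 depth [ 0.5549 -0.2637  0.019 ] plane [[ 0.5634 -0.2141  0.112 ]]
white [278.6 367.7] 383 depth [ 6.508e-01 -4.368e-01  5.000e-04] plane [[ 0.6328 -0.3287  0.112 ]]
white [379.9 369.3] 141 depth [ 7.986e-01 -4.114e-01  6.000e-04] plane [[ 0.7378 -0.3127  0.112 ]]
lid slope,z [-0.00804875  0.10858597] 49225
lock_mark slope,z [-0.00803507  0.10858562] 49243
```

View pics/w1.png

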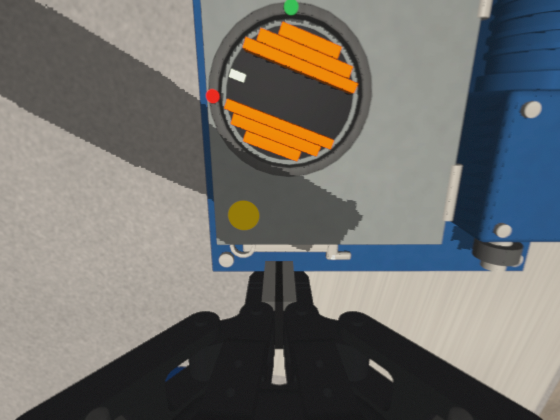

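The picture shows the cover shut, with z 0.108 everywhere on it. The fastener is near (290,88), with the red dot at (213,96), the green dot at (290,7) and the slot mark at (237,76). That gives the axis at (0.5953,-0.0641), cam ≈ 0.355, and the slot end near (0.566,-0.059). I'll hover over it with the tool turned along the slot.

play_rows(
  delta_rot=[
    [0,0,0.05],
    [0,0,0.1],
    [0,0,0.15],
    [0,0,0.2],
    [0,0,0.25],
    [0,0,0.3],
    [0,0,0.355],
    [0,0,0.355],
    [0,0,0.355],
    [0,0,0.355],
  ],
  offset=[
    [0.015,-0.003,0],
    [0.035,-0.006,0],
    [0.055,-0.01,0.01],
    [0.075,-0.015,0.03],
    [0.09,-0.0187,0.05],
    [0.098,-0.0187,0.07],
    [0.098,-0.0187,0.085],
    [0.098,-0.0187,0.092],
    [0.098,-0.0187,0.092],
    [0.098,-0.0187,0.092],
  ],
  jaw=[1,1,1,1,1,1,1,1,1,1],
)

```text
time: 7.3
tcp_pos: [0.5652, -0.0592, 0.1455]
tcp_rot: [-2.412, -2.01, 0.002]
ft_force: [0.2, -0.3, 0.4]
gripper_width: -0.004
finger_force: 0.0
```

```bash
python3 - <<'E'
from h import *
s=bot.get_state(); print({k:np.round(s[k],4) for k in ['time','q','tcp_pos','tcp_rot','ft_force']})
M=R.from_rotvec(s['tcp_rot']).as_matrix(); a=np.array([.5953,-.0641,.115])
print('tool y yaw',np.arctan2(M[1,1],M[0,1]),'want',.173-.355)
t=a+.029*np.r_[np.cos(2.96),np.sin(2.96),0]; print('offset to insert',M.T@(t-s['tcp_pos']))
im,T=snap('wrist'); cv2.imwrite('pics/w2.png',im['frame'][:,:,::-1])
E
```

```text
{'time': np.float64(7.3), 'q': array([-0.2181,  0.2375, -0.2654,  1.0698, -0.    ,  1.5341]), 'tcp_pos': array([ 0.5652, -0.0592,  0.1455]), 'tcp_rot': array([-2.4124e+00, -2.0101e+00,  1.9000e-03]), 'ft_force': array([ 0.194 , -0.3067,  0.4451])}
tool y yaw -0.18143420462909346 want -0.182
offset to insert [0.00062591 0.00158574 0.03052768]
```

View pics/w2.png

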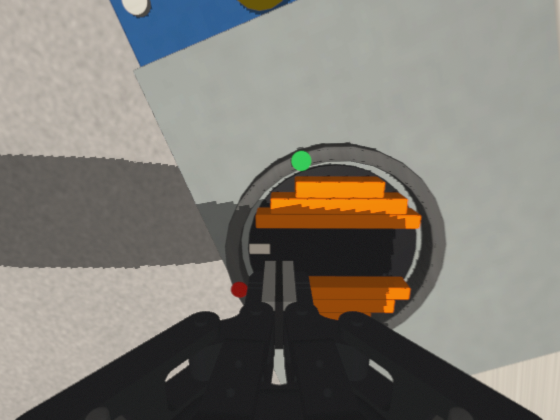

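The tip lines up with the horizontal slot: the mark is at (260,248), and the tip ends at about (279,265) at a greater height. Inserting now.

play_rows(
  delta_rot=[
    [0,0,0],
    [0,0,0],
    [0,0,0],
    [0,0,0],
    [0,0,0],
    [0,0,0],
  ],
  offset=[
    [0.0005,0.0015,0.006],
    [0.0005,0.0015,0.012],
    [0.0005,0.0015,0.018],
    [0.0005,0.0015,0.024],
    [0.0005,0.0015,0.029],
    [0.0005,0.0015,0.029],
  ],
  jaw=[1,1,1,1,1,1],
)

```text
time: 7.85
tcp_pos: [0.5663, -0.0585, 0.1157]
tcp_rot: [-2.412, -2.009, 0.003]
ft_force: [0.1, -0.1, 0.2]
gripper_width: 0.002
finger_force: 0.0
```

```bash
cat > plan.py <<'E'
from h import *
import sys
s=bot.get_state(); M=R.from_rotvec(s['tcp_rot']).as_matrix(); a=np.array([.5953,-.0641]); p=s['tcp_pos']
d=p[:2]-a; ang=np.arctan2(d[1],d[0]); yaw=np.arctan2(M[1,1],M[0,1])
print(s['time'],p.round(4),s['ft_force'].round(1),s['moment'].round(2),'q6',s['q'][5],'r',np.hypot(*d),'cam by tip',.173+np.pi-ang,'by yaw',.173-yaw)
# rows: target cam angle list
cams=np.linspace(.173-yaw,float(sys.argv[1]),int(sys.argv[2])+1)[1:]
for c in cams:
    w=.173+np.pi-c; t=np.r_[a+.029*np.array([np.cos(w),np.sin(w)]),p[2]]
    print(round(c-(.173-yaw),3),(M.T@(t-p)).round(4)[:2])
E
python3 plan.py 0.95 10
```

```text
7.85 [ 0.5663 -0.0585  0.1157] [ 0.1 -0.1  0.2] [ 0.03 -0.04  0.02] q6 1.536235973677787 r 0.02952947531224316 cam by tip 0.3625869990743098 by yaw 0.35498106215081715
0.06 [0.0015 0.0006]
0.119 [0.0032 0.0007]
0.179 [0.0049 0.001 ]
0.238 [0.0066 0.0013]
0.298 [0.0083 0.0018]
0.357 [0.0099 0.0024]
0.417 [0.0115 0.003 ]
0.476 [0.0131 0.0038]
0.536 [0.0146 0.0046]
0.595 [0.016  0.0055]
```

In the slot with no contact force. Turning the tip along the arc.

play_rows(
  delta_rot=[
    [0,0,0.06],
    [0,0,0.12],
    [0,0,0.18],
    [0,0,0.24],
    [0,0,0.3],
    [0,0,0.36],
    [0,0,0.42],
    [0,0,0.48],
    [0,0,0.535],
    [0,0,0.595],
  ],
  offset=[
    [0.0015,0.0006,0],
    [0.0032,0.0007,0],
    [0.0049,0.001,0],
    [0.0066,0.0013,0],
    [0.0083,0.0018,0],
    [0.0099,0.0024,0],
    [0.0115,0.003,0],
    [0.0131,0.0038,0],
    [0.0146,0.0046,0],
    [0.016,0.0055,0],
  ],
  jaw=[1,1,1,1,1,1,1,1,1,1],
)

```text
time: 8.68
tcp_pos: [0.5742, -0.045, 0.1171]
tcp_rot: [2.898, 1.209, -0.007]
ft_force: [-3.6, -3.2, 1.5]
gripper_width: -0.0
finger_force: 2.1
```

```bash
python3 plan.py 1.571 10
```

```text
8.6833 [ 0.5742 -0.045   0.1171] [-3.6 -3.2  1.5] [-0.55  0.79  0.02] q6 2.1623264033327767 r 0.028478947096559862 cam by tip 0.908788897041747 by yaw 0.9532785372182002
0.062 [ 0.0031 -0.0005]
0.124 [ 0.0048 -0.0003]
0.185 [ 0.0066 -0.0001]
0.247 [0.0084 0.0003]
0.309 [0.0101 0.0008]
0.371 [0.0118 0.0014]
0.432 [0.0134 0.0021]
0.494 [0.015  0.0029]
0.556 [0.0166 0.0038]
0.618 [0.0181 0.0048]
```

play_rows(
  delta_rot=[
    [0,0,0.06],
    [0,0,0.12],
    [0,0,0.185],
    [0,0,0.245],
    [0,0,0.31],
    [0,0,0.37],
    [0,0,0.43],
    [0,0,0.495],
    [0,0,0.555],
    [0,0,0.618],
  ],
  offset=[
    [0.002,0,0],
    [0.004,0,0],
    [0.006,0,0],
    [0.008,0.0003,0],
    [0.01,0.0008,0],
    [0.0118,0.0014,0],
    [0.0134,0.0021,0],
    [0.015,0.0029,0],
    [0.0166,0.0038,0],
    [0.0181,0.0048,0],
  ],
  jaw=[1,1,1,1,1,1,1,1,1,1],
)

```text
time: 9.52
tcp_pos: [0.5898, -0.0358, 0.1171]
tcp_rot: [3.127, 0.27, -0.008]
ft_force: [-5.3, -3.7, 2.3]
gripper_width: 0.001
finger_force: 3.0
```

```bash
python3 plan.py 1.7 4
```

```text
9.5167 [ 0.5898 -0.0358  0.1171] [-5.3 -3.7  2.3] [-0.81  1.    0.02] q6 2.8016409435811034 r 0.02883067053194347 cam by tip 1.5513639677381843 by yaw 1.571825437912319
0.032 [ 0.0015 -0.0002]
0.064 [ 0.0024 -0.0001]
0.096 [ 0.0034 -0.    ]
0.128 [0.0043 0.0001]
```

play_rows(
  delta_rot=[
    [0,0,0],
    [0,0,0],
    [0,0,0],
    [0,0,0],
    [0,0,0],
    [0,0,0],
    [0,0,0],
  ],
  offset=[
    [0.001,0,0],
    [0.002,0,0],
    [0.003,0,0],
    [0.004,0,0],
    [0.005,0,0],
    [0.006,0,0],
    [0.006,0,0],
  ],
  jaw=[1,1,1,1,1,1,1],
)

```text
time: 10.1
tcp_pos: [0.5952, -0.0362, 0.117]
tcp_rot: [3.124, 0.273, -0.01]
ft_force: [-5.7, -6.4, 2.9]
gripper_width: -0.005
finger_force: 3.5
```

play_rows(
  delta_rot=[
    [0,0,0],
    [0,0,0],
    [0,0,0],
    [0,0,0],
    [0,0,0],
    [0,0,0],
  ],
  offset=[
    [0.001,0,0],
    [0.002,0,0],
    [0.003,0,0],
    [0.004,0,0],
    [0.005,0,0],
    [0.005,0,0],
  ],
  jaw=[1,1,1,1,1,1],
)

```text
time: 10.6
tcp_pos: [0.5981, -0.0359, 0.1165]
tcp_rot: [3.123, 0.271, -0.017]
ft_force: [-9.6, -8.7, 4.5]
gripper_width: 0.002
finger_force: 5.3
```

play_rows(
  delta_rot=[
    [0,0,0],
    [0,0,0],
    [0,0,0],
    [0,0,0],
    [0,0,0],
    [0,0,0],
  ],
  offset=[
    [0.001,0,0],
    [0.002,0,0],
    [0.003,0,0],
    [0.004,0,0],
    [0.005,0,0],
    [0.005,0,0],
  ],
  jaw=[1,1,1,1,1,1],
)

```text
time: 11.1
tcp_pos: [0.5983, -0.0358, 0.1163]
tcp_rot: [3.121, 0.27, -0.032]
ft_force: [-19.3, -10.9, 12.2]
gripper_width: -0.001
finger_force: 10.6
```

Firm stop: the force rises without further motion. Backing off into the slot's middle, then lifting.

play_rows(
  delta_rot=[
    [0,0,0],
    [0,0,0],
    [0,0,0],
    [0,0,0],
    [0,0,0],
    [0,0,0],
    [0,0,0],
    [0,0,0],
    [0,0,0],
    [0,0,0],
  ],
  offset=[
    [-0.005,0,0],
    [-0.01,0,0],
    [-0.013,0,0],
    [-0.013,0,-0.01],
    [-0.013,0,-0.03],
    [-0.013,0,-0.06],
    [-0.03,0,-0.09],
    [-0.06,0,-0.12],
    [-0.08,0,-0.12],
    [-0.08,0,-0.12],
  ],
  jaw=[1,1,1,1,1,1,1,1,1,1],
)

```text
time: 11.93
tcp_pos: [0.528, -0.0458, 0.2412]
tcp_rot: [3.128, 0.275, 0.007]
ft_force: [-0.5, -0.2, -0.7]
gripper_width: 0.0
finger_force: 0.0
```

```bash
python3 look.py w3.png | grep -v white
```

```text
{'time': np.float64(11.9333), 'q': array([-2.0850e-01,  9.9800e-02, -2.2040e-01,  1.2460e+00, -1.0000e-04,
        2.7575e+00]), 'tcp_pos': array([ 0.528 , -0.0458,  0.2412]), 'tcp_rot': array([3.1281, 0.2754, 0.0068]), 'ft_force': array([-0.5494, -0.2157, -0.735 ])}
green [243.2 128.9] 137 depth [ 0.586  -0.0071  0.1248] plane [[ 0.586 -0.007  0.124]]
red [100.8 105.8] 588 depth [0.5824 0.1107 0.1069] plane [[0.584  0.1021 0.124 ]]
orange [318.7  88.5] 3316 depth [ 0.6245 -0.0582  0.1259] plane [[ 0.6248 -0.0586  0.126 ]]
orange [315.6 165.1] 2838 depth [ 0.5686 -0.0686  0.1258] plane [[ 0.5683 -0.0683  0.126 ]]
lid slope,z [-0.00592434  0.10838582] 52820
lock_mark slope,z [-0.00574533  0.10838258] 53115
```

View pics/w3.png

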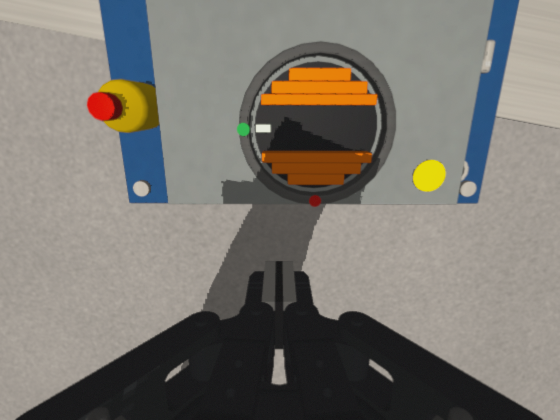

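The slot mark at (263,128) points at the green dot at (243,129). The cheek direction gives cam = 1.57, so the fastener is locked, the cover is flat and the hand is clear.

```bash
python3 -c "
from rig import bot
print(bot.hand_in())"
```

```text
the job is handed in; nothing more can be done
None
```

The cover is shut and the fastener is turned clockwise to its stop (measured 1.57 rad). The hand is clear, I saw no contact with the loose items, and the job was handed in at about 12 s.

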